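# Match spare rollers to the cracked line clamps

## Robot

A 7-joint arm with a two-finger parallel gripper is mounted at the origin on the work surface. World frame = base frame: x ahead of the robot, y to its left, z up, the work surface at z = 0. Lengths are in m, angles in rad, forces in N, time in s.
With the tool pointing down it reaches from about 0.4 to 0.875 m from the base axis. Payload 19.3 kg.
Tool frame: the origin (TCP) lies midway between the tips of the shut fingers; the grasp point (between the pads) lies 19 mm behind it; z points along the fingers, y is the line along which they close (so a half turn about z gives the same grasp; the last joint's range is limited). The gripper opens to 85 mm and grips with 20 to 120 N. Pads are 22 mm wide; open, the fingers measure 114 mm over their backs; the gripper's body (76 mm by 85 mm) begins 54 mm behind the grasp point. The pads swing forward as they close: fully open they stand 13 mm farther back than shut.
Start: joints at [1.034, 0.521, -0.036, 1.599, 0.021, 1.021, -0.113], TCP at [0.281, -0.558, 0.202] pointing down, gripper open.
Joint ranges: [-2.91, 2.91], [-0.3, 2.13], [-1.5, 1.42], [0.17, 2.43], [-1.26, 4.41], [0.16, 1.93], [-2.52, 2.52]. Speed limits (rad/s): [1.89, 1.89, 2.39, 2.39, 3.01, 3.01, 3.01].

## Interface

Orientations are given as [roll, pitch, yaw] about the fixed x, y, z axes, in that order (R = Rz(yaw) Ry(pitch) Rx(roll)).
In Python, from workcell import telemetry, grab_frame, calibration, bot, outline_of, landmark_of gives the robot as it stands. The module is installed in compiled form; this text tells all that it offers.
- The arm moves only by the shell command python3 -m inch 'ROWS' [FORCE]. ROWS is JSON, a list of rows, each a list of 7 numbers: the shift along the tool's x, y, z in m, then the turn, a rotation vector about the tool's x, y, z in rad, then the closure, from 0 (fully open) to 1 (shut). A call has 1 to 5 rows; each row shifts and turns the commanded pose from where the row before left it, along the tool's axes as they then stand; what a row does not reach is not made up. A row lasts 1/10 s, in which the tool goes at most 50 mm and 8.59 degrees, less where a joint would pass 70% of its speed; a pose out of reach is approached as far as the arm can. A call is refused whole if a number of a shift passes 0.05 or a number of a turn 0.15, either way. A call with a gripper value outside its range is refused whole. The fingers move at their own pace and stop on an object; FORCE is the grip in N (left out, the last holds). Time passes only in rows, so rows that do not move let the fingers close. It gives the time, the measured TCP pose, the force, the opening and the grip force at its end, in the units of the state.
- telemetry.observe(): the state, without advancing time (a new reading comes with each control period).
- grab_frame(name): name is "scene" or "side" or "wrist"; returns the picture (420x560x3 uint8, red, green, blue); there is no depth.
- calibration(name): a dict with "fovy" (degrees; the focal length in pixels is half the picture's height over the tangent of half this angle, whatever the lens; pixels are square), "cx", "cy" (the principal point, pixels), "pose" (4x4, takes a point from camera to world coordinates). Camera axes: x right, y down, z forward; pixel columns grow to the right and rows downward; lengths in m; the calibration is good to about 2 mm. The wrist camera is an equidistant fisheye: a pixel r from the principal point sees the ray r / f radians off the axis. A picture is of the moment at which its call begins: read the wrist's pose just before it. calibration takes no time and is no camera call; for the wrist camera it gives the pose at the moment of the call.
- bot.job_done(): hands the job in; it is judged then, once.
Trained networks look in the newest picture that a camera, given by its name, has taken for a name from the list of things; names that differ only in an ending like _2 or _b are one class to them, and where a whole thing is asked for, a point or a joint stands for the part that bears it (a point fixed in the world has none). Each returns a list of dicts, best first, with "score" (0 to 1); they miss things now and then, are a little off and sometimes report something else, mostly with a low value. They report only what shows in the picture. A call takes as long as a camera call. They do not tell look-alikes from the thing itself.
- outline_of(label, camera): "region" (420x560 bool, what is visible of it) and "rect" ([left, top, right, bottom] in pixels, round what is visible of it).
- landmark_of(label, camera): "xy" ([column, row] in pixels: a listed point, or the origin of a listed thing).
The state is a dict: "clock": time; "qpos": joint angles; "qd": joint speeds; "joint_efforts": joint torques, N m; "position": TCP position; "tool_rot": TCP orientation; "force": force on the tool from outside, world axes, zero at the start; "moment": the same for the moment, N m; "grip_width": finger opening in m; "finger_force": force on a finger pad.
Only numpy, scipy, OpenCV 4.12 (cv2) and the standard library are available. Lean on these libraries where they do the work, as an engineer would, in place of code of your own. Each camera call takes 0.05 s, during which the arm holds its last target. There are 200 camera calls.

## Task

Give each of the three repair trays the spare white nylon roller that fits its clamp: the small roller to the small clamp, the medium to the medium, the large to the large, each left standing upright in the middle of that tray's round rubber pad. Work in order of size, smallest first and largest last. Leave the brass thumbwheel, the rectangular nylon spacer, the hex key set and the grease pot where they are.

Things in the scene. Friction and masses are not known exactly. Their poses are not given: they have to be found in the camera images.
- small_roller: The small clamp roller: a loose white nylon cylinder standing on its flat end, 20 mm in diameter and 22 mm tall, with a small steel-rimmed dark bore in its top. Origin at the centre of its underside, z up along its axis.
- medium_roller: The medium clamp roller: a loose white nylon cylinder standing on its flat end, 30 mm in diameter and 22 mm tall, with a small steel-rimmed dark bore in its top. Origin at the centre of its underside, z up along its axis.
- large_roller: The large clamp roller: a loose white nylon cylinder standing on its flat end, 40 mm in diameter and 22 mm tall, with a small steel-rimmed dark bore in its top. Origin at the centre of its underside, z up along its axis.
- small_clamp_tray: Fixed aluminium tray 140 x 125 x 4 mm with a black round rubber pad (60 mm across, its top 7 mm above the counter) and, beyond it, a cracked beige clamp housing 55 x 28 mm, 18 mm high, with a dark round roller bay 20 mm across. Origin under the pad's centre at counter height; x points from pad to clamp (middle at x = 66 mm, long side along y); plate x -40 to 100 mm, y -62.5 to 62.5 mm.
- medium_clamp_tray: Fixed aluminium tray 140 x 125 x 4 mm with a black round rubber pad (60 mm across, its top 7 mm above the counter) and, beyond it, a cracked beige clamp housing 80 x 38 mm, 24 mm high, with a dark round roller bay 30 mm across. Origin under the pad's centre at counter height; x points from pad to clamp (middle at x = 66 mm, long side along y); plate x -40 to 100 mm, y -62.5 to 62.5 mm.
- large_clamp_tray: Fixed aluminium tray 140 x 125 x 4 mm with a black round rubber pad (60 mm across, its top 7 mm above the counter) and, beyond it, a cracked beige clamp housing 105 x 48 mm, 30 mm high, with a dark round roller bay 40 mm across. Origin under the pad's centre at counter height; x points from pad to clamp (middle at x = 66 mm, long side along y); plate x -40 to 100 mm, y -62.5 to 62.5 mm.
- thumbwheel: Bystander: brass knurled thumbwheel lying flat, a disc 32 mm in diameter and 9 mm thick with an 18 mm hub, 17 mm tall in all. Loose. Origin at the centre of its underside.
- spacer: Bystander: white nylon spacer, a rectangular block 34 x 24 mm and 22 mm tall (not round). Loose. Origin at the centre of its underside, x along its length.
- hex_key_set: Bystander: steel hex keys upright in a red holder 55 x 28 mm and 30 mm tall, keys to 66 mm. Loose, stands between two trays. Origin at the centre of its underside, x along its length.
- grease_pot: Bystander: small round jar 40 mm in diameter and 40 mm tall, amber with a black cap. Loose, stands between two trays. Origin at the centre of its underside.
Mind the look-alikes: they are no part of the job. Leave any purple look-alike of the small_roller alone. What is shaped like the medium_roller but purple is not meant.

How it is judged:
On the way, in this order (a step that is already met when the one before it is completed fails the run):
1. the small roller stands released in the middle of the small clamp's pad (horizontal distance between small_roller and small_clamp_tray below 0.012 m and z of small_roller in the frame of small_clamp_tray between 0.004 and 0.01 m and angle between small_roller's own z axis and vertical below 0.12 rad and linear speed of small_roller below 0.03 m/s and contact force between the fingers and small_roller below 0.1 N), for 0.2 s.
2. the medium roller stands released in the middle of the medium clamp's pad (horizontal distance between medium_roller and medium_clamp_tray below 0.012 m and z of medium_roller in the frame of medium_clamp_tray between 0.004 and 0.01 m and angle between medium_roller's own z axis and vertical below 0.12 rad and linear speed of medium_roller below 0.03 m/s and contact force between the fingers and medium_roller below 0.1 N), for 0.2 s.
3. the large roller stands released in the middle of the large clamp's pad (horizontal distance between large_roller and large_clamp_tray below 0.012 m and z of large_roller in the frame of large_clamp_tray between 0.004 and 0.01 m and angle between large_roller's own z axis and vertical below 0.12 rad and linear speed of large_roller below 0.03 m/s and contact force between the fingers and large_roller below 0.1 N), for 0.2 s.
At the end, for the whole second after the job is handed in: Each roller stands upright (within 0.12 rad) at rest and released on the pad of the tray whose clamp has its size, its centre within 12 mm of the pad's centre; thumbwheel, spacer, hex key set and grease pot are each within 20 mm of where they started (all of step 1 and all of step 2 and all of step 3 and distance of each of thumbwheel, spacer, hex_key_set, grease_pot from where it was at the start of the episode below 0.02 m); the robot touches nothing.
It fails at once if the thumbwheel is moved more than 20 mm (distance of thumbwheel from where it was at the start of the episode above 0.02 m).
It fails at once if the spacer is moved more than 20 mm (distance of spacer from where it was at the start of the episode above 0.02 m).
It fails at once if the hex key set is moved more than 20 mm (distance of hex_key_set from where it was at the start of the episode above 0.02 m).
It fails at once if the grease pot is moved more than 20 mm (distance of grease_pot from where it was at the start of the episode above 0.02 m).
It also fails if it takes over 88 s, if anything falls off the work surface, if the arm or the gripper's body presses on something with over 40 N, if the wrist force passes 120 N, or if a joint passes its speed limit or range.

## Working session

There is one attempt and no reset: what is moved stays moved. The work goes in short steps, Python scripts to look and compute and a shell command to move; the robot and the scene stay as the last step left them, time stands still between calls to the robot, and variables do not carry over. Pictures are saved under pics/ and viewed, at most 15 in all, crops included, and the job is handed in when it is done.

```bash
mkdir -p pics; python3 - <<'E'
from workcell import *
import cv2
s=telemetry.observe();print(s['clock'],s['position'],s['tool_rot'],s['grip_width'])
for n in("scene","side"):
    cv2.imwrite(f"pics/{n}0.png",grab_frame(n)[:,:,::-1]);c=calibration(n);print(n,c['fovy'],c['cx'],c['cy'],c['pose'])
E
```

```text
0.0 [ 0.28107919 -0.55784696  0.20104719] [-3.14051948e+00  7.13969033e-05  4.66787896e-01] 0.0855333978204178
scene 53.25429899130316 281.0557994062995 205.86809508242322 [[ 0.07882644  0.69420595 -0.71544705  1.24175921]
 [ 0.99666453 -0.07008748  0.04180376  0.01749063]
 [-0.02112346 -0.71635595 -0.6974152   0.74458763]
 [ 0.          0.          0.          1.        ]]
side 44.62981867761571 280.16463296068184 206.3447661721562 [[ 0.70054694 -0.41875405  0.57782266  0.0131539 ]
 [-0.71325123 -0.38534515  0.5854757  -0.50824531]
 [-0.02250917 -0.82228594 -0.56862921  0.5784427 ]
 [ 0.          0.          0.          1.        ]]
```

View pics/scene0.png

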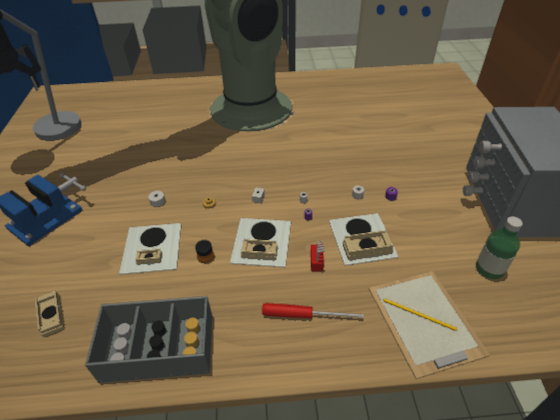

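View pics/side0.png

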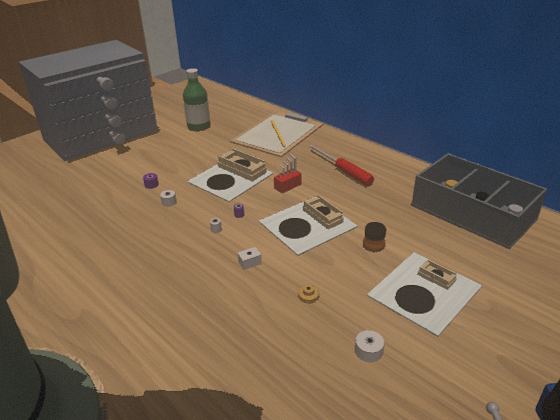

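The scene picture shows white rollers: large at (157,198), small at (304,197) and medium at (358,192). The purple look-alikes are at (308,214) and (392,193), and the spacer is at (258,195). The pads are small (153,237), medium (263,231) and large (358,227); the side picture agrees.

```bash
cat > h.py <<'E'
from workcell import *
import numpy as np, cv2
def ray(cam,uv):
    c=calibration(cam);T=np.array(c['pose']);f=210/np.tan(np.radians(c['fovy'])/2)
    d=(np.array(uv,float)-[c['cx'],c['cy']])/f
    if cam=='wrist':
        t=np.linalg.norm(d); v=np.r_[d/max(t,1e-9)*np.sin(t),np.cos(t)]
    else: v=np.r_[d,1]
    return T[:3,3],T[:3,:3]@v
def at_z(cam,uv,z):
    o,v=ray(cam,uv);return o+v*(z-o[2])/v[2]
E
python3 - <<'E'
from h import *
names="small_roller medium_roller large_roller small_clamp_tray medium_clamp_tray large_clamp_tray thumbwheel spacer hex_key_set grease_pot".split()
for cam in("scene","side"):
    grab_frame(cam)
    for n in names:
        for r in landmark_of(n,cam)[:3]:
            if r['score']>.2: print(cam,n,round(r['score'],2),np.round(r['xy'],1),np.round(at_z(cam,r['xy'],0)[:2],4))
    im=grab_frame(cam); g=im.max(2)
    # pads: dark blobs (top z=.007); rollers: bright desaturated
    n_,_,st,ce=cv2.connectedComponentsWithStats((g<60).astype('uint8'))
    for s,c in zip(st,ce):
        if 150<s[4]<2000: 
            p=at_z(cam,c,.007)
            if .35<p[0]<.9 and abs(p[1])<.5: print(cam,'dark',s[4],np.round(c,1),np.round(p[:2],4))
E
```

```text
scene small_roller 0.59 [302.3 202.9] [0.4725 0.1172]
scene small_roller 0.59 [305.1 215.7] [0.5188 0.1188]
scene medium_roller 0.65 [308.5 261.6] [0.6624 0.1092]
scene medium_roller 0.64 [388.  194.1] [0.4621 0.3428]
scene medium_roller 0.49 [359.  193.9] [0.4537 0.2682]
scene large_roller 0.68 [155.7 205. ] [ 0.4422 -0.2593]
scene small_clamp_tray 0.61 [152.1 238.7] [ 0.5587 -0.2521]
scene large_clamp_tray 0.85 [356.4 231.8] [0.5843 0.2339]
scene thumbwheel 0.52 [207.4 203.7] [ 0.4509 -0.1261]
scene spacer 0.47 [255.1 197.6] [ 0.4403 -0.0028]
scene hex_key_set 0.93 [313.4 260.3] [0.6598 0.1206]
scene hex_key_set 0.71 [261.5 231.2] [0.5602 0.0085]
scene grease_pot 0.54 [205.3 256.4] [ 0.6251 -0.1227]
scene dark 283 [357.7 226.5] [0.5739 0.2385]
scene dark 336 [263.1 230.8] [0.5656 0.0123]
scene dark 348 [152.6 236.9] [ 0.5594 -0.2493]
scene dark 209 [203.5 248.1] [ 0.6059 -0.1268]
side small_roller 0.6 [236.1 213.4] [0.5252 0.1338]
side small_roller 0.43 [215.1 227.7] [0.4674 0.128 ]
side medium_roller 0.77 [170.2 200.1] [0.4648 0.2684]
side medium_roller 0.48 [152.5 184.2] [0.475  0.3473]
side large_roller 0.91 [367.4 350.6] [ 0.4297 -0.2528]
side small_clamp_tray 0.7 [411.4 300.2] [ 0.5561 -0.2436]
side medium_clamp_tray 0.59 [293.8 227.4] [0.5688 0.0199]
side large_clamp_tray 0.71 [221.4 186.7] [0.5688 0.2301]
side large_clamp_tray 0.28 [414.9 301.1] [ 0.5581 -0.2486]
side thumbwheel 0.7 [310.3 296.4] [ 0.4546 -0.1233]
side spacer 0.86 [248.7 263.4] [0.4416 0.0065]
side hex_key_set 0.88 [285.5 187.1] [0.6593 0.1289]
side grease_pot 0.93 [376.7 244.2] [ 0.6329 -0.1227]
side dark 671 [549.3 403.9] [ 0.5124 -0.4691]
```

```bash
python3 -m inch '[[0,0,0,0,0,0.15,0],[0,0,0,0,0,0.15,0],[0,0,0,0,0,0.15,0],[0.013,-0.048,0,0,0,0.017,0],[0.013,-0.048,0,0,0,0,0]]' 30
python3 -m inch '[[0.013,-0.048,0,0,0,0,0],[0.013,-0.048,0,0,0,0,0],[0.013,-0.048,0,0,0,0,0],[0.013,-0.048,0,0,0,0,0],[0.013,-0.048,0,0,0,0,0]]'
python3 -m inch '[[0.013,-0.048,0,0,0,0,0],[0.013,-0.048,0,0,0,0,0],[0.013,-0.048,0,0,0,0,0],[0.013,-0.048,0,0,0,0,0],[0.013,-0.048,0,0,0,0,0]]'
```

```text
clock: 1.8
position: [0.3061, -0.461, 0.2011]
tool_rot: [-3.141, 0.0, -0.003]
force: [2.4, -0.8, 0.8]
grip_width: 0.0856
finger_force: 0.0
clock: 2.3
position: [0.3717, -0.2201, 0.2019]
tool_rot: [3.141, -0.001, -0.0]
force: [1.6, -0.3, -0.6]
grip_width: 0.0849
finger_force: 0.0
clock: 2.8
position: [0.4369, 0.0201, 0.202]
tool_rot: [3.142, -0.001, -0.0]
force: [0.8, -0.6, -0.1]
grip_width: 0.0854
finger_force: 0.0
```

Tracks perfectly. On to above the small roller, slightly lower, then look.

```bash
python3 -m inch '[[0.013,-0.042,0.02,0,0,0,0],[0.013,-0.042,0.02,0,0,0,0],[0.007,-0.019,0.02,0,0,0,0],[0,0,0.01,0,0,0,0],[0,0,0,0,0,0,0]]'
cat > look.py <<'E'
import sys
from h import *
im=grab_frame("wrist");cv2.imwrite("pics/%s.png"%sys.argv[1],im[:,:,::-1])
print(telemetry.observe()['position'])
for n in sys.argv[2].split(','):
    for r in outline_of(n,"wrist")[:3]:
        m=r['region'];ys,xs=np.nonzero(m);col=im[m].mean(0)
        c=((xs.min()+xs.max())/2,(ys.min()+ys.max())/2)
        print(n,'outl',round(r['score'],2),len(xs),np.round(c,1),col.round(),np.round(at_z('wrist',c,.022),4))
    for r in landmark_of(n,"wrist")[:3]:
        print(n,'lm',round(r['score'],2),np.round(r['xy'],1),np.round(at_z('wrist',r['xy'],0),4))
E
python3 look.py w1 small_roller
```

```text
clock: 3.3
position: [0.4687, 0.1206, 0.1305]
tool_rot: [3.141, 0.002, 0.0]
force: [-0.1, -1.2, -0.2]
grip_width: 0.0855
finger_force: 0.0
[0.46915896 0.12014266 0.13144541]
small_roller outl 0.95 401 [271.5 125. ] [71. 49. 74.] [0.5273 0.1247 0.022 ]
small_roller outl 0.76 453 [277.5 192.5] [97. 90. 83.] [0.4673 0.1197 0.022 ]
small_roller lm 0.72 [275.  126.5] [0.5256 0.1219 0.    ]
```

View pics/w1.png

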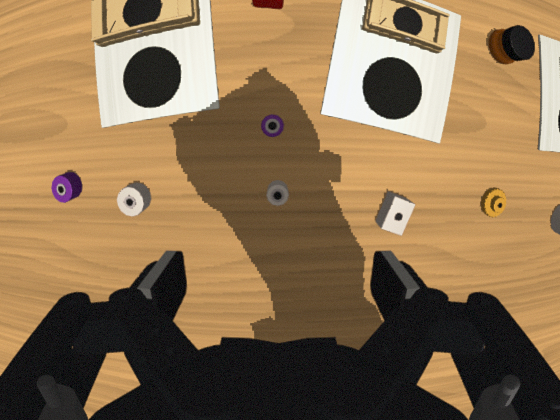

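The small white roller's bore shows at (278,195), in the arm's shadow, about (0.466, 0.119); the purple one is at (272,125), clear of the fingers. Descending and grasping.

```bash
python3 -m inch '[[-0.0025,0.001,0.04,0,0,0,0],[0,0,0.04,0,0,0,0],[0,0,0.03,0,0,0,0],[0,0,0.016,0,0,0,0],[0,0,0,0,0,0,0.3]]' 30
python3 -m inch '[[0,0,0,0,0,0,0.6],[0,0,0,0,0,0,0.8],[0,0,0,0,0,0,1],[0,0,0,0,0,0,1],[0,0,0,0,0,0,1]]' 30
python3 -m inch '[[0,0,0,0,0,0,1],[0,0,0,0,0,0,1],[0,0,-0.02,0,0,0,1],[0,0,-0.04,0,0,0,1],[0,0,-0.04,0,0,0,1]]' 30
```

```text
clock: 3.95
position: [0.4665, 0.1191, 0.0047]
tool_rot: [3.141, 0.002, -0.001]
force: [0.3, 0.3, 0.9]
grip_width: 0.0731
finger_force: 0.0
clock: 4.45
position: [0.4674, 0.12, 0.006]
tool_rot: [-3.141, -0.001, -0.0]
force: [0.4, 0.6, 0.6]
grip_width: 0.0004
finger_force: 0.0
clock: 4.95
position: [0.4664, 0.12, 0.1065]
tool_rot: [3.141, 0.002, 0.0]
force: [1.5, -0.2, -0.6]
grip_width: 0.0
finger_force: 0.0
```

```bash
python3 -m inch '[[0,0,-0.02,0,0,0,0],[0,0,0,0,0,0,0],[0,0,0,0,0,0,0]]'; python3 look.py w2 small_roller
```

```text
clock: 5.25
position: [0.4671, 0.1199, 0.1256]
tool_rot: [-3.142, -0.0, -0.0]
force: [0.2, -0.1, -0.6]
grip_width: 0.0432
finger_force: 0.0
[0.46673654 0.11987172 0.12497556]
small_roller outl 0.76 476 [277.5 192. ] [97. 89. 82.] [0.4663 0.1196 0.022 ]
small_roller outl 0.69 435 [270.5 123.5] [72. 50. 73.] [0.5256 0.1254 0.022 ]
small_roller lm 0.68 [281.6 191.3] [0.4617 0.1158 0.    ]
small_roller lm 0.61 [271.1 120.9] [0.5273 0.1253 0.    ]
```

View pics/w2.png

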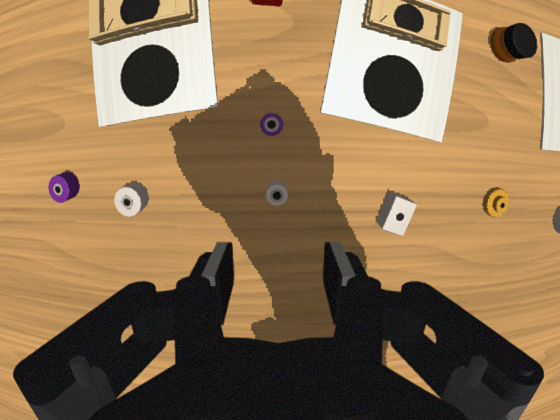

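```bash
python3 - <<'E'
from h import *
s=telemetry.observe();T=np.array(calibration('wrist')['pose']);print(s['position'],np.round(T,3),calibration('wrist')['fovy'])
for uv in [(393,87),(149,76)]: print(np.round(at_z('wrist',uv,.007),4))
print('bores',at_z('wrist',(277,195),.022),at_z('wrist',(271,124),.022))
def proj(cam,P):
    c=calibration(cam);T=np.array(c['pose']);p=T[:3,:3].T@(np.array(P)-T[:3,3]);f=210/np.tan(np.radians(c['fovy'])/2);return p[:2]/p[2]*f+[c['cx'],c['cy']]
for cam in('scene','side'):
    im=grab_frame(cam);u=proj(cam,s['position']);print(cam,u)
    cv2.circle(im,tuple(int(x) for x in u),2,(255,0,0),-1)
    x0=max(0,int(u[0])-130);y0=max(0,int(u[1])-100);cr=im[y0:y0+200,x0:x0+195]
    globals()[cam]=cv2.resize(cr,(390,400),interpolation=cv2.INTER_CUBIC)
cv2.imwrite('pics/both.png',np.hstack([scene,side])[:,:,::-1])
E
```

```text
[0.46651639 0.11988851 0.12462121] [[-0.001 -0.964 -0.265  0.532]
 [-1.     0.001 -0.001  0.119]
 [ 0.001  0.265 -0.964  0.297]
 [ 0.     0.     0.     1.   ]] 65.70646984690485
[0.5621 0.0138 0.007 ]
[0.574  0.2382 0.007 ]
bores [0.46358096 0.12004394 0.022     ] [0.52509768 0.12497778 0.022     ]
scene [303.89096877 163.09077625]
side [210.88935228 172.4998777 ]
```

View pics/both.png

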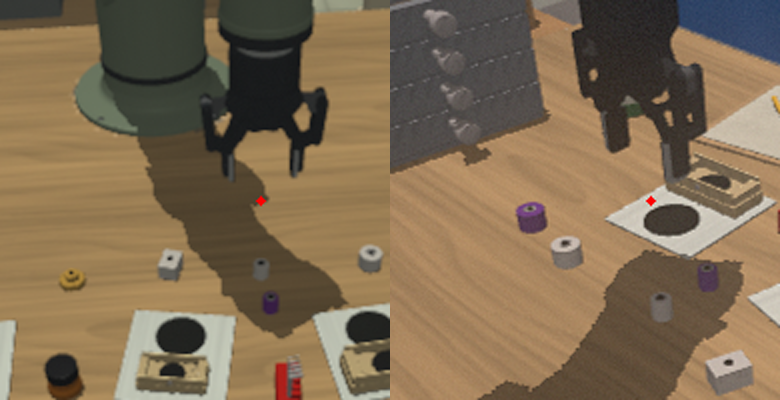

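The roller wasn't touched, and in both views the fingertips hang well above the reported TCP. I'll shut the fingers and measure the real tip.

```bash
python3 -m inch '[[0,0,0.05,0,0,0,1],[0,0,0,0,0,0,1],[0,0,0,0,0,0,1],[0,0,0,0,0,0,1],[0,0,0,0,0,0,1]]'; python3 - <<'E'
from h import *
s=telemetry.observe();print(s['position'],s['grip_width'])
def proj(cam,P):
    c=calibration(cam);T=np.array(c['pose']);p=T[:3,:3].T@(np.array(P)-T[:3,3]);f=210/np.tan(np.radians(c['fovy'])/2);return p[:2]/p[2]*f+[c['cx'],c['cy']]
o=[]
for cam in('scene','side'):
    im=grab_frame(cam);u=proj(cam,s['position']);x0=int(u[0])-48;y0=int(u[1])-60;print(cam,u,x0,y0)
    cr=cv2.resize(im[y0:y0+100,x0:x0+97],(388,400),interpolation=cv2.INTER_CUBIC)
    for k in range(0,25): 
        P=s['position']+[0,0,k*.005]
        if k in(0,4,8): cv2.circle(cr,tuple(int(v) for v in (proj(cam,P)-[x0,y0])*4),2,(255,0,0) if k==0 else (0,255,0),-1)
    o.append(cr)
cv2.imwrite('pics/tip.png',np.hstack(o)[:,:,::-1])
E
```

```text
clock: 6.0
position: [0.4679, 0.1202, 0.0771]
tool_rot: [-3.141, -0.002, -0.0]
force: [0.9, -0.8, 0.8]
grip_width: 0.0092
finger_force: 0.0
[0.4679045  0.12022609 0.07711945] 0.0092467791376909
scene [303.76679097 178.74585208] 255 118
side [214.01439092 194.96061487] 166 134
```

View pics/tip.png

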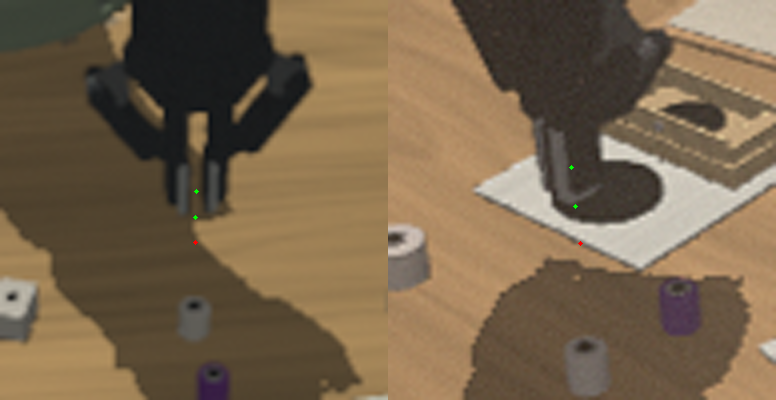

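Closed fingertips sit about 20 mm above the reported TCP (the red dot is the reported point, the green dot 20 mm above it lies on the tips). x and y agree, so I need to go 20 mm lower than reported.

```bash
python3 -m inch '[[-0.001,0,0,0,0,0,0],[0,0,0,0,0,0,0],[0,0,0.03,0,0,0,0],[0,0,0.03,0,0,0,0],[0,0,0.02,0,0,0,0]]' 30
python3 -m inch '[[0,0,0.011,0,0,0,0],[0,0,0,0,0,0,0.6],[0,0,0,0,0,0,0.7],[0,0,0,0,0,0,1],[0,0,0,0,0,0,1]]' 30
python3 -m inch '[[0,0,0,0,0,0,1],[0,0,0,0,0,0,1],[0,0,0,0,0,0,1],[0,0,0,0,0,0,1]]' 30
```

```text
clock: 6.6
position: [0.4656, 0.1199, -0.0058]
tool_rot: [3.141, 0.001, -0.0]
force: [-0.0, 0.7, -0.1]
grip_width: 0.0723
finger_force: 0.0
clock: 7.1
position: [0.4667, 0.1201, -0.0146]
tool_rot: [-3.141, -0.001, -0.0]
force: [-0.5, 0.4, -0.6]
grip_width: 0.0278
finger_force: 0.0
clock: 7.5
position: [0.4666, 0.1201, -0.0146]
tool_rot: [-3.141, -0.001, -0.0]
force: [-0.6, -1.1, 9.9]
grip_width: 0.0182
finger_force: 29.0
```

Gripped (29 N, 18 mm). Lifting and carrying to the small tray.

```bash
python3 -m inch '[[0,0,-0.02,0,0,0,1],[0,0,-0.04,0,0,0,1],[0,0,-0.04,0,0,0,1],[0.01,0.04,0,0,0,0,1],[0.01,0.04,0,0,0,0,1]]' 30
python3 -m inch '[[0.01,0.04,0,0,0,0,1],[0.01,0.04,0,0,0,0,1],[0.01,0.04,0,0,0,0,1],[0.01,0.04,0,0,0,0,1],[0.01,0.04,0,0,0,0,1]]'
python3 -m inch '[[0.01,0.04,0,0,0,0,1],[0.01,0.04,0,0,0,0,1],[0,0.01,0,0,0,0,1],[0,0,0,0,0,0,1]]'
cat > pad.py <<'E'
import sys
from h import *
s=telemetry.observe()['position'];im=grab_frame("wrist");cv2.imwrite("pics/%s.png"%sys.argv[1],im[:,:,::-1]);print(s)
n_,lab,st,ce=cv2.connectedComponentsWithStats((im.max(2)<60).astype('uint8'))
for t,c in zip(st,ce):
    if 500<t[4]<9000:
        m=(lab==lab[int(c[1]),int(c[0])])
        p=at_z('wrist',c,.007)
        print('dark',t,np.round(c,1),np.round(p,4),'d',np.round((p-s)[:2],4))
for r in landmark_of(sys.argv[2],"wrist")[:2]: print(round(r['score'],2),r['xy'],np.round(at_z('wrist',r['xy'],0),4))
E
python3 pad.py w3 small_clamp_tray
```

```text
clock: 8.0
position: [0.4871, 0.0398, 0.0863]
tool_rot: [-3.141, -0.003, 0.002]
force: [0.7, 0.1, -1.2]
grip_width: 0.0177
finger_force: 29.4
clock: 8.5
position: [0.5362, -0.1618, 0.0851]
tool_rot: [3.142, -0.001, -0.0]
force: [-0.0, 1.0, 0.7]
grip_width: 0.0176
finger_force: 29.4
clock: 8.9
position: [0.5554, -0.2518, 0.0845]
tool_rot: [3.141, 0.0, -0.003]
force: [-0.2, 0.7, 0.2]
grip_width: 0.0181
finger_force: 29.4
[ 0.5554262  -0.25180536  0.08451412]
dark [  81   94   48   47 1794] [104.5 117.2] [ 0.6275 -0.105   0.007 ] d [0.0721 0.1468]
dark [259 100  26  26 523] [271.3 112.2] [ 0.6241 -0.2455  0.007 ] d [0.0687 0.0063]
dark [ 237  160   74   72 4210] [273.7 195.3] [ 0.5589 -0.247   0.007 ] d [0.0034 0.0048]
dark [   0  164   39   56 1629] [ 19.  191.6] [0.565  0.0119 0.007 ] d [0.0096 0.2637]
0.76 [274.8, 191.9] [ 0.5602 -0.2468  0.    ]
```

View pics/w3.png

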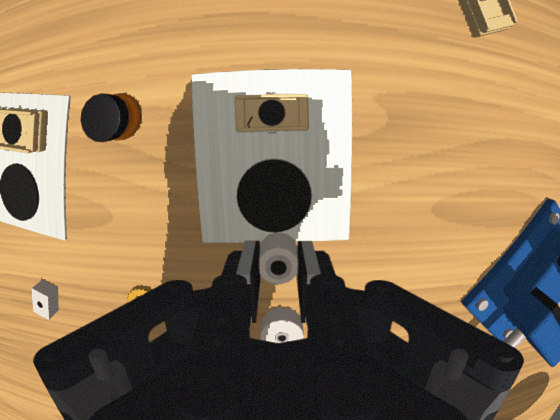

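The held roller (bore at (278,266)) is upright over the small-clamp tray, with the pad centred at (274,195).

```bash
python3 -c "
from h import *
print(at_z('wrist',(278,266),.0845+.0146+.022))"
python3 -m inch '[[0.003,-0.004,0.03,0,0,0,1],[0,0,0.03,0,0,0,1],[0,0,0.015,0,0,0,1],[0,0,0,0,0,0,1]]'
python3 - <<'E'
from h import *
for r in outline_of("small_roller","wrist")[:0]: pass
print(telemetry.observe()['position'])
E
```

```text
[ 0.55366242 -0.24936829  0.1211    ]
clock: 9.4
position: [0.558, -0.2443, 0.0081]
tool_rot: [-3.14, 0.003, 0.001]
force: [-0.5, 0.6, 0.1]
grip_width: 0.0181
finger_force: 29.4
[ 0.55886451 -0.24497218  0.00955285]
```

```bash
python3 -m inch '[[0.001,0.001,0.01,0,0,0,1],[0,0,0.006,0,0,0,1],[0,0,0,0,0,0,1],[0,0,0,0,0,0,1]]'
```

```text
clock: 9.85
position: [0.5601, -0.247, -0.0062]
tool_rot: [3.142, -0.0, -0.0]
force: [1.0, -0.6, 0.6]
grip_width: 0.0177
finger_force: 29.4
```

```bash
python3 -m inch '[[0,0,0.0015,0,0,0,1],[0,0,0,0,0,0,1],[0,0,0,0,0,0,0.7],[0,0,0,0,0,0,0.6],[0,0,0,0,0,0,0.5]]'
python3 -m inch '[[0,0,0,0,0,0,0.4],[0,0,-0.02,0,0,0,0.3],[0,0,-0.04,0,0,0,0],[0,0,-0.05,0,0,0,0],[-0.01,0,0,0,0,0,0]]'
python3 pad.py w4 small_clamp_tray; python3 look.py w4 small_roller
```

```text
clock: 10.35
position: [0.56, -0.247, -0.0079]
tool_rot: [-3.142, -0.0, -0.0]
force: [0.5, 0.2, -0.5]
grip_width: 0.0428
finger_force: 0.0
clock: 10.85
position: [0.5537, -0.2478, 0.108]
tool_rot: [3.139, -0.009, 0.0]
force: [0.2, -0.6, -1.8]
grip_width: 0.0855
finger_force: 0.0
[ 0.55368926 -0.24779604  0.10799982]
dark [ 101   93   44   44 1534] [122.5 114.1] [ 0.624  -0.1106  0.007 ] d [0.0703 0.1372]
dark [ 245  155   68   67 2988] [278.6 187. ] [ 0.556  -0.2492  0.007 ] d [ 0.0023 -0.0014]
dark [  16  159   38   53 1578] [ 34.6 185. ] [0.562  0.0072 0.007 ] d [0.0083 0.255 ]
0.69 [279.0, 185.9] [ 0.555  -0.2492  0.    ]
[ 0.54964157 -0.24717719  0.10216673]
small_roller outl 0.93 547 [277.5 187.5] [104.  97.  91.] [ 0.5587 -0.2472  0.022 ]
small_roller lm 0.75 [277.3 186.8] [ 0.5545 -0.2468  0.    ]
```

View pics/w4.png

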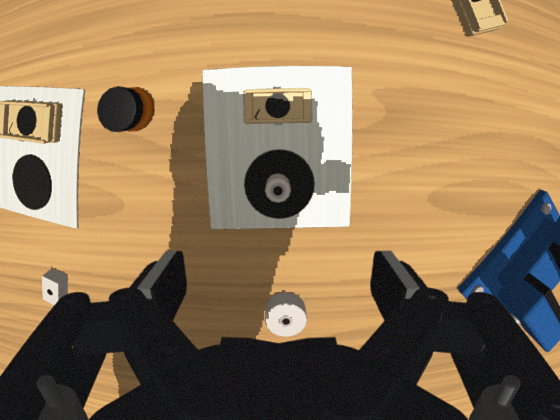

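The small roller (278,188) is centred on its pad (279,188) and released. Next, the medium roller.

```bash
python3 -m inch '[[-0.0075,-0.043,-0.01,0,0,0,0],[-0.0075,-0.043,-0.01,0,0,0,0],[-0.0075,-0.043,0,0,0,0,0],[-0.0075,-0.043,0,0,0,0,0],[-0.0075,-0.043,0,0,0,0,0]]'
python3 -m inch '[[-0.0075,-0.043,0,0,0,0,0],[-0.0075,-0.043,0,0,0,0,0],[-0.0075,-0.043,0,0,0,0,0],[-0.0075,-0.043,0,0,0,0,0.3],[-0.0075,-0.043,0,0,0,0,0.3]]'
python3 -m inch '[[-0.0075,-0.043,0,0,0,0,0.3],[-0.0075,-0.043,0,0,0,0,0.3],[0,0,0,0,0,0,0.3],[0,0,0,0,0,0,0.3]]'
python3 look.py w5 medium_roller
```

```text
clock: 11.6
position: [0.5119, -0.0301, 0.1212]
tool_rot: [-3.141, 0.001, -0.0]
force: [1.0, 0.9, -0.7]
grip_width: 0.0853
finger_force: 0.0
clock: 12.1
position: [0.4743, 0.1849, 0.1212]
tool_rot: [3.141, 0.001, -0.0]
force: [0.5, -0.7, -0.6]
grip_width: 0.0603
finger_force: 0.0
clock: 12.5
position: [0.4594, 0.2699, 0.121]
tool_rot: [3.141, 0.002, 0.002]
force: [0.2, -1.2, -0.4]
grip_width: 0.0597
finger_force: 0.0
[0.45987343 0.26862258 0.1211947 ]
medium_roller outl 0.82 1055 [285.5 191.5] [115. 106.  98.] [0.4612 0.2608 0.022 ]
medium_roller lm 0.81 [288.5 189.5] [0.458  0.2573 0.    ]
medium_roller lm 0.7 [196.2 172.1] [0.4753 0.3436 0.    ]
medium_roller lm 0.16 [510.5 205.5] [0.4412 0.0009 0.    ]
```

View pics/w5.png

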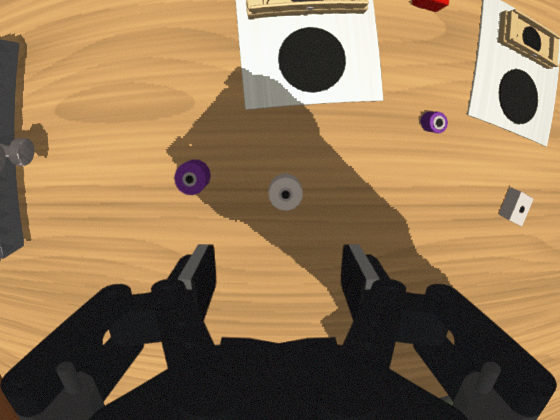

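The medium white roller shows at (286,193), about (0.460, 0.261); the purple one at (191,178) is clear.

```bash
python3 -m inch '[[0.001,0.008,0.04,0,0,0,0.3],[0,0,0.04,0,0,0,0.3],[0,0,0.03,0,0,0,0.3],[0,0,0.02,0,0,0,0.3],[0,0,0.0045,0,0,0,0.3]]' 30
python3 -m inch '[[0,0,0,0,0,0,0.5],[0,0,0,0,0,0,0.8],[0,0,0,0,0,0,1],[0,0,0,0,0,0,1],[0,0,0,0,0,0,1]]' 30
```

```text
clock: 13.15
position: [0.4604, 0.2593, -0.0144]
tool_rot: [3.139, 0.003, -0.002]
force: [-0.2, -0.4, 0.6]
grip_width: 0.0597
finger_force: 0.0
clock: 13.65
position: [0.4619, 0.2611, -0.0111]
tool_rot: [-3.141, -0.002, -0.001]
force: [-2.1, -1.2, 6.6]
grip_width: 0.0275
finger_force: 29.4
```

```bash
python3 -m inch '[[0,0,-0.02,0,0,0,1],[0,0,-0.04,0,0,0,1],[0,0,-0.04,0,0,0,1],[0.017,0.0415,0,0,0,0,1],[0.017,0.0415,0,0,0,0,1]]'
python3 -m inch '[[0.017,0.0415,0,0,0,0,1],[0.017,0.0415,0,0,0,0,1],[0.017,0.0415,0,0,0,0,1],[0.017,0.0415,0,0,0,0,1],[0,0,0,0,0,0,1]]'
python3 -m inch '[[0,0,0,0,0,0,1],[0,0,0,0,0,0,1]]'
python3 pad.py w6 medium_clamp_tray
```

```text
clock: 14.15
position: [0.4963, 0.1781, 0.0899]
tool_rot: [-3.14, -0.004, 0.002]
force: [1.6, 0.1, -1.2]
grip_width: 0.027
finger_force: 29.6
clock: 14.65
position: [0.5648, 0.0052, 0.0884]
tool_rot: [3.139, -0.002, -0.008]
force: [-1.5, 1.1, 0.9]
grip_width: 0.027
finger_force: 29.7
clock: 14.85
position: [0.563, 0.013, 0.0882]
tool_rot: [-3.141, -0.001, 0.001]
force: [-0.7, 0.0, -0.7]
grip_width: 0.0274
finger_force: 29.7
[0.5629588 0.0129683 0.0881564]
dark [ 275   96   39   39 1199] [293.8 115.2] [6.292e-01 5.000e-04 7.000e-03] d [ 0.0662 -0.0125]
dark [ 12  99  28  42 868] [ 25.3 119.5] [0.6425 0.2573 0.007 ] d [0.0795 0.2443]
dark [ 429  105   47   46 1700] [451.9 126.7] [ 0.6265 -0.136   0.007 ] d [ 0.0635 -0.1489]
dark [  24  156   44   59 1968] [ 45.7 184.8] [0.5769 0.2371 0.007 ] d [0.014  0.2242]
dark [ 241  160   74   68 3899] [277.6 194. ] [0.5664 0.013  0.007 ] d [ 0.0034 -0.    ]
dark [ 511  177   39   54 1200] [528.  202.2] [ 0.5597 -0.2419  0.007 ] d [-0.0032 -0.2549]
0.62 [278.2, 192.6] [0.5659 0.0125 0.    ]
```

View pics/w6.png

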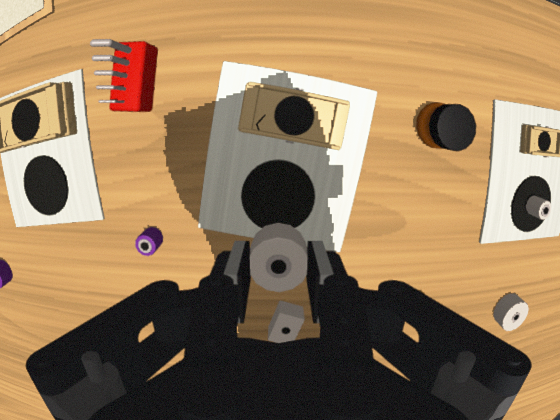

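The medium roller is held upright (bore at (278,266)) with its pad centred near (278,196). Lowering.

```bash
python3 -m inch '[[0.003,0,0.03,0,0,0,1],[0,0,0.03,0,0,0,1],[0,0,0.02,0,0,0,1],[0,0,0.01,0,0,0,1],[0,0,0.002,0,0,0,1]]'
python3 -m inch '[[0,0,0.001,0,0,0,1],[0,0,0,0,0,0,1],[0,0,0,0,0,0,1]]'
```

```text
clock: 15.45
position: [0.5656, 0.0127, -0.005]
tool_rot: [-3.142, 0.001, 0.001]
force: [-0.6, -0.8, 0.7]
grip_width: 0.0271
finger_force: 40.1
clock: 15.75
position: [0.5666, 0.012, -0.0046]
tool_rot: [-3.142, -0.001, -0.0]
force: [-0.1, -0.0, 0.5]
grip_width: 0.027
finger_force: 40.3
```

```bash
python3 -m inch '[[0,0,0,0,0,0,0.55],[0,0,0,0,0,0,0.5],[0,0,0,0,0,0,0.4],[0,0,0,0,0,0,0.3],[0,0,-0.02,0,0,0,0.2]]'
python3 -m inch '[[0,0,-0.04,0,0,0,0],[0,0,-0.05,0,0,0,0],[-0.01,0,0,0,0,0,0],[0,0,0,0,0,0,0]]'
python3 pad.py w7 medium_clamp_tray; python3 look.py w7 medium_roller
```

```text
clock: 16.25
position: [0.5647, 0.012, 0.013]
tool_rot: [3.141, 0.003, 0.0]
force: [-0.3, -0.3, -0.3]
grip_width: 0.0682
finger_force: 0.0
clock: 16.65
position: [0.5559, 0.0118, 0.1057]
tool_rot: [3.141, -0.002, -0.0]
force: [-0.7, 0.7, -1.2]
grip_width: 0.0854
finger_force: 0.0
[0.55589466 0.01181377 0.1056982 ]
dark [273  89  37  36 988] [290.5 107.1] [0.6288 0.0008 0.007 ] d [ 0.0729 -0.0111]
dark [ 23  93  27  39 814] [ 35.5 111.8] [0.6428 0.2553 0.007 ] d [0.0869 0.2435]
dark [ 418   96   45   43 1473] [440.9 116.6] [ 0.6272 -0.1349  0.007 ] d [ 0.0713 -0.1467]
dark [  33  147   43   56 1867] [ 54.  174.7] [0.577  0.2363 0.007 ] d [0.0211 0.2245]
dark [ 242  149   69   68 2461] [275.4 179.3] [0.568  0.0133 0.007 ] d [0.0121 0.0015]
dark [ 502  166   38   54 1157] [518.  191.4] [ 0.5594 -0.2414  0.007 ] d [ 0.0035 -0.2532]
0.91 [279.1, 180.0] [0.566  0.0102 0.    ]
[0.55580478 0.01194735 0.10375684]
medium_roller outl 0.93 423 [  8.5 263. ] [87. 46. 93.] [0.4793 0.3253 0.022 ]
medium_roller outl 0.87 1202 [278. 190.] [115. 107. 100.] [0.5623 0.0113 0.022 ]
medium_roller lm 0.78 [279.1 188.2] [0.5588 0.0104 0.    ]
medium_roller lm 0.73 [ 10.9 260. ] [0.4717 0.3455 0.    ]
```

View pics/w7.png

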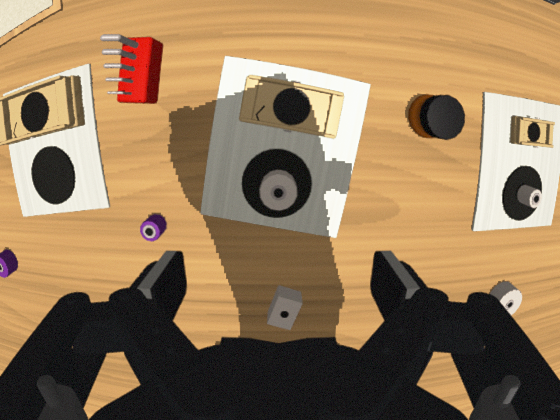

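The medium roller (278,190) stands on its pad (277,183), about 3 mm off centre, which is well within tolerance. Now the large roller.

```bash
python3 -m inch '[[-0.019,0.0445,-0.01,0,0,0,0],[-0.019,0.0445,0,0,0,0,0],[-0.019,0.0445,0,0,0,0,0],[-0.019,0.0445,0,0,0,0,0],[-0.019,0.0445,0,0,0,0,0]]'
python3 -m inch '[[-0.019,0.0445,0,0,0,0,0],[0,0,0,0,0,0,0],[0,0,0,0,0,0,0]]'
python3 look.py w8 large_roller
```

```text
clock: 17.4
position: [0.46, -0.212, 0.114]
tool_rot: [-3.141, 0.001, 0.0]
force: [0.8, -0.5, -0.2]
grip_width: 0.0855
finger_force: 0.0
clock: 17.7
position: [0.4414, -0.2558, 0.114]
tool_rot: [-3.141, 0.001, -0.003]
force: [0.6, 0.8, -0.1]
grip_width: 0.0853
finger_force: 0.0
[ 0.44210993 -0.25453796  0.11409215]
large_roller outl 0.6 1850 [277.5 204.5] [119. 111. 102.] [ 0.434  -0.2541  0.022 ]
large_roller outl 0.53 931 [134.5 179. ] [199. 150.  59.] [ 0.4574 -0.1272  0.022 ]
large_roller outl 0.19 895 [ 35.5 192.5] [162. 153. 143.] [ 0.4465 -0.0032  0.022 ]
large_roller lm 0.96 [274.7 198.5] [ 0.4336 -0.2513  0.    ]
```

View pics/w8.png

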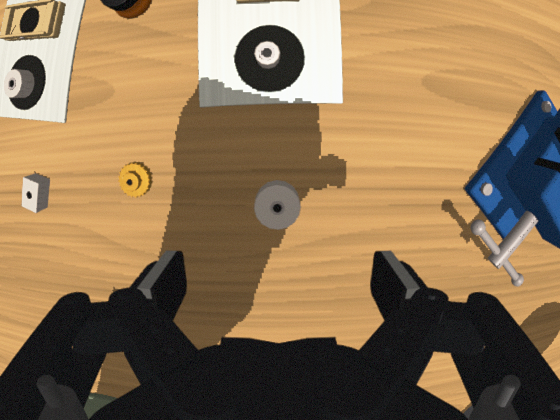

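The large roller (277,206) is at about (0.434, -0.254). Grasping.

```bash
python3 -m inch '[[-0.007,0,0.04,0,0,0,0],[0,0,0.04,0,0,0,0],[0,0,0.03,0,0,0,0],[0,0,0.0185,0,0,0,0],[0,0,0,0,0,0,0.2]]' 30
python3 -m inch '[[0,0,0,0,0,0,0.5],[0,0,0,0,0,0,0.8],[0,0,0,0,0,0,1],[0,0,0,0,0,0,1],[0,0,0,0,0,0,1]]' 30
python3 -m inch '[[0,0,-0.02,0,0,0,1],[0,0,-0.04,0,0,0,1],[0,0,-0.045,0,0,0,1],[0.014,-0.049,0,0,0,0,1],[0.014,-0.049,0,0,0,0,1]]'
```

```text
clock: 18.35
position: [0.4344, -0.2529, -0.016]
tool_rot: [-3.14, 0.003, 0.002]
force: [0.3, -0.7, 0.4]
grip_width: 0.0732
finger_force: 0.0
clock: 18.85
position: [0.4359, -0.2551, -0.0125]
tool_rot: [3.141, -0.002, -0.0]
force: [-1.6, 1.8, 8.4]
grip_width: 0.0377
finger_force: 29.1
clock: 19.35
position: [0.4635, -0.1594, 0.0935]
tool_rot: [3.14, -0.004, -0.005]
force: [0.5, -0.3, -1.9]
grip_width: 0.0375
finger_force: 30.3
```

```bash
python3 -m inch '[[0.014,-0.049,0,0,0,0,1],[0.014,-0.049,0,0,0,0,1],[0.014,-0.049,0,0,0,0,1],[0.014,-0.049,0,0,0,0,1],[0.014,-0.049,0,0,0,0,1]]'
python3 -m inch '[[0.014,-0.049,0,0,0,0,1],[0.014,-0.049,0,0,0,0,1],[0.014,-0.049,0,0,0,0,1],[0,0,0,0,0,0,1],[0,0,0,0,0,0,1]]'
python3 pad.py w9 large_clamp_tray
```

```text
clock: 19.85
position: [0.5318, 0.0836, 0.0924]
tool_rot: [-3.141, -0.002, -0.0]
force: [1.5, -0.6, -1.5]
grip_width: 0.0377
finger_force: 30.3
clock: 20.35
position: [0.5723, 0.227, 0.0918]
tool_rot: [-3.141, -0.001, 0.002]
force: [-1.0, -1.4, -0.3]
grip_width: 0.0372
finger_force: 30.3
[0.57232021 0.22700543 0.09178018]
dark [ 226   85   53   53 2100] [252.  111.1] [0.6421 0.245  0.007 ] d [0.0697 0.018 ]
dark [ 226  157   72   70 3838] [261.1 190.3] [0.5782 0.2384 0.007 ] d [0.0058 0.0114]
dark [ 473  177   45   58 1221] [490.9 201.9] [0.5682 0.0197 0.007 ] d [-0.0042 -0.2073]
0.91 [262.5, 192.2] [0.575  0.2369 0.    ]
```

View pics/w9.png

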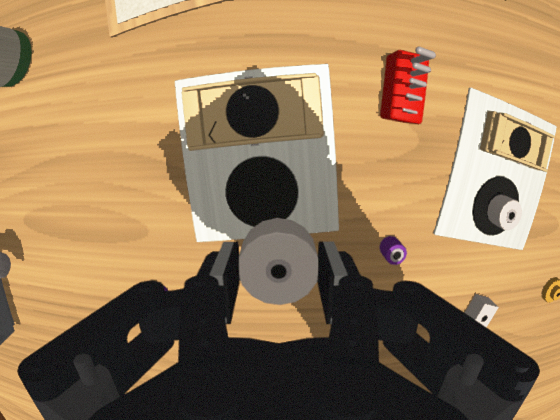

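The large roller (bore at (279,270)) is held upright; its pad is centred at (262,191), so shift about +6 mm x and +10 mm y, then lower.

```bash
python3 -m inch '[[0.006,-0.010,0.03,0,0,0,1],[0,0,0.03,0,0,0,1],[0,0,0.02,0,0,0,1],[0,0,0.01,0,0,0,1],[0,0,0.005,0,0,0,1]]'
python3 -m inch '[[0,0,0.0025,0,0,0,1],[0,0,0,0,0,0,1],[0,0,0,0,0,0,1]]'
```

```text
clock: 20.95
position: [0.5785, 0.2347, -0.0041]
tool_rot: [3.141, 0.0, -0.002]
force: [-0.6, 0.1, -0.2]
grip_width: 0.0376
finger_force: 30.3
clock: 21.25
position: [0.5792, 0.2358, -0.0053]
tool_rot: [-3.141, -0.001, -0.001]
force: [-0.2, 0.2, 1.3]
grip_width: 0.0373
finger_force: 30.5
```

```bash
python3 -m inch '[[0,0,0.0005,0,0,0,0.45],[0,0,0,0,0,0,0.35],[0,0,0,0,0,0,0.25],[0,0,0,0,0,0,0.15],[0,0,-0.02,0,0,0,0.1]]'
python3 -m inch '[[0,0,-0.04,0,0,0,0],[0,0,-0.05,0,0,0,0],[-0.01,0,0,0,0,0,0],[0,0,0,0,0,0,0]]'
python3 look.py w10 large_roller; python3 pad.py w10 large_clamp_tray
```

```text
clock: 21.75
position: [0.5771, 0.2352, 0.0113]
tool_rot: [3.14, 0.003, 0.0]
force: [-0.2, 0.2, 0.9]
grip_width: 0.077
finger_force: 0.0
clock: 22.15
position: [0.5682, 0.2361, 0.1043]
tool_rot: [-3.141, -0.001, 0.0]
force: [-0.0, -0.3, -0.4]
grip_width: 0.0856
finger_force: 0.0
[0.56821679 0.23570655 0.10317228]
large_roller outl 0.61 2056 [278.5 190. ] [121. 113. 106.] [0.575  0.2344 0.022 ]
large_roller lm 0.97 [276.1 189.4] [0.5705 0.2364 0.    ]
[0.56825593 0.23547689 0.10215142]
dark [ 239   81   50   50 1963] [263.6 105.6] [0.6423 0.2463 0.007 ] d [0.074  0.0108]
dark [ 237  150   70   69 1641] [264.7 174.7] [0.5848 0.2459 0.007 ] d [0.0166 0.0104]
dark [ 475  171   43   55 1140] [491.8 194.9] [0.5681 0.0217 0.007 ] d [-1.000e-04 -2.138e-01]
0.95 [269.0, 184.3] [0.5751 0.2425 0.    ]
```

View pics/w10.png

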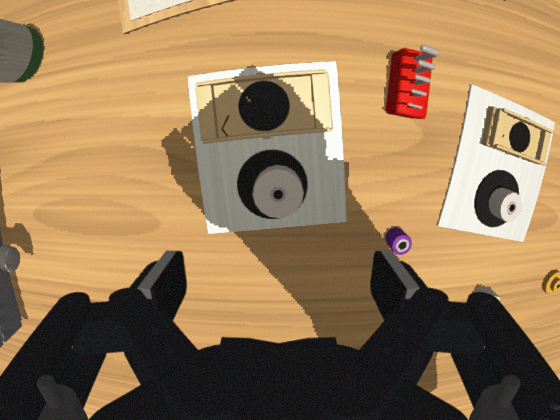

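```bash
python3 - <<'E'
from h import *
for n,p,b in [('large',(272,184.5),(278,193.5))]:
    print(n,at_z('wrist',p,.007)[:2]-at_z('wrist',b,.029)[:2])
im=grab_frame('scene')
o=[]
for n,(u,v) in dict(s=(153,237),m=(263,231),l=(358,227)).items():
    o.append(cv2.resize(im[v-25:v+15,u-22:u+22],(264,240),interpolation=cv2.INTER_CUBIC))
cv2.imwrite('pics/fin.png',np.hstack(o)[:,:,::-1])
for n in 'small_roller medium_roller large_roller'.split():
    for r in landmark_of(n,'scene')[:3]: print(n,round(r['score'],2),np.round(at_z('scene',r['xy'],.007)[:2],4))
E
```

```text
large [0.00242335 0.00502179]
small_roller 0.62 [0.53   0.1238]
small_roller 0.59 [ 0.565 -0.251]
medium_roller 0.5 [0.558  0.0133]
medium_roller 0.49 [0.4722 0.3408]
large_roller 0.48 [0.5741 0.2358]
```

View pics/fin.png

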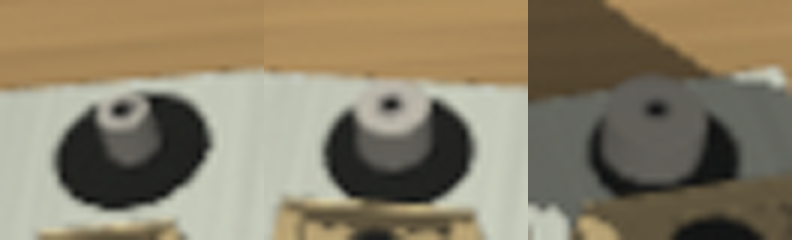

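All three rollers stand upright on their pads, the worst about 6 mm off centre (limit 12 mm), and the gripper is clear.

```bash
python3 -c "
from workcell import *
print(bot.job_done())"
```

```text
the job is handed in; nothing more can be done
None
```

The job is handed in: the small, medium and large rollers were placed in that order, each upright on its matching pad (at most about 6 mm off centre by my measurement), and I saw no sign of the bystanders moving; no verdict came back.

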